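# Tip the standing pack onto its order's place and confirm it

### The job

Push the standing green pack over, high on its broad side, so that it falls flat on the packing board and lies wholly inside the four blue corner marks (not the orange ones); never grip or lift it. Then, and only once it lies there, press the green confirm button fully down and let go of it. Leave the tin, the tape roll, the blister card and the yellow cutter where they are.

Things in the scene. Friction and masses are not known exactly. Their poses are not given: they have to be found in the camera images.
- packing_board: fixed white board, 345 x 580 x 30 mm, that lies level over the bins; its top surface is at z = 0.076 everywhere (30 mm above its origin). Origin: on its underside, below the usual spot of the pack. Its x axis points to its far edge (metal strip), its y axis along its length to the left. The board's place and yaw vary.
- pack: green pack, a light upright box 32 mm thick, 112 wide, 203 tall (about 0.09 kg), standing loose between the two places. Origin: centre of its foot. Own x: across the thickness (level, towards one place or the other); y: across its width; z: foot to top. It tips once its top is pushed about 35 mm sideways, over its foot edge, and then lies from that edge about 203 mm outwards.
- pack_top_a (a point): corner of the pack's top at +y, mid-thickness (16 mm above the board when lying flat)
- pack_top_b (a point): corner of the pack's top at -y, mid-thickness
- pack_foot_a (a point): corner of the pack's foot at +y, mid-thickness (16 mm above the board when lying flat)
- pack_foot_b (a point): corner of the pack's foot at -y, mid-thickness
- blue_zone: the right place: four flat corner marks of blue tape on the board, 6 mm wide, inner size 170 mm (own x) by 240 mm (own y, along the board's length). Origin: its centre, on the board's surface. It is on the left or on the right of the standing pack; its near edge is close to the pack's foot, its centre about 129 mm from the pack.
- orange_zone: the wrong place (another order): the same marks in orange tape, on the pack's other side. Origin: its centre, on the board's surface.
- confirm_top (a point): centre of the top face of the green confirm button (round, 32 mm across), in a black housing fixed on the near left or near right of the board; it points up and is pressed straight down
- confirm (a joint): travel of the button: 0 released, 0.006 m fully down; springs back; fully down takes about 4 N, and it counts as pressed beyond 0.0045
- tin: red tin with red cap, 66 mm across, 257 mm tall, standing loose at the far edge of the board. Origin: centre of its foot.
- tape_roll: brown tape roll, 74 mm across, 25 mm high, lying on the near part of the board, on the side without the button. Origin: centre of its underside.
- card: blister card, 118 x 62 x 12 mm, lying at the far edge of the board. Origin: centre of its underside.
- yellow_cutter: yellow and black cutter, 128 x 63 x 20 mm, lying at the middle of the far edge of the board. Origin: centre of its underside.

How it is judged:
By the outcome, as a careful person would: the job done as asked, in the order asked, and still so for the second after the job is handed in, with the robot touching nothing.
It also fails if it takes over 38 s, if anything falls off the work surface, if the arm or the gripper's body presses on something with over 40 N, if the wrist force passes 120 N, or if a joint passes its speed limit or range.

### The arm

A 6-joint arm with a two-finger parallel gripper is mounted at the origin on a cart in front of the work surface, level with it; the furniture and walls round the work are solid. World frame = base frame: x ahead of the robot, y to its left, z up, the work surface at z = 0. Lengths are in m, angles in rad, forces in N, time in s.
With the tool pointing down it reaches from about 0.35 to 0.725 m from the base axis. Payload 4.3 kg.
Tool frame: the origin (TCP) lies on the mounting face of the last link; the fingertips stand 173 mm ahead of it and the grasp point (between the pads) lies 155 mm ahead of it; z points along the fingers, y is the line along which they close (so a half turn about z gives the same grasp; the last joint's range is limited). The gripper opens to 85 mm and grips with 20 to 120 N. Pads are 22 mm wide; open, the fingers measure 114 mm over their backs; the gripper's body (76 mm by 85 mm) begins 54 mm behind the grasp point. The pads swing forward as they close: fully open they stand 13 mm farther back than shut.
Start: joints at [1.209, 0.377, 0.081, 1.274, 0, 1.46], TCP at [0.143, 0.557, 0.405] pointing down, gripper open.
Joint ranges: [-2.72, 2.72], [-0.84, 1.66], [-1.02, 1.22], [-1.77, 2.12], [-1.37, 1.28], [-3.14, 3.14]. Speed limits (rad/s): [2.57, 2.57, 3.14, 3.14, 3.14, 3.14].

### API

Orientations are given as [roll, pitch, yaw] about the fixed x, y, z axes, in that order (R = Rz(yaw) Ry(pitch) Rx(roll)).
In Python, from station import arm gives the robot as it stands.
- The arm moves only by the tool send_rows, never from a script. Its argument "series" is a list of rows, each a list of 3 entries, a list of its own where there are three numbers: the finger opening in m, from 0 to 0.0854, then the shift along the tool's x, y, z in m, then the turn, a rotation vector about the tool's x, y, z in rad. In form: [[claw, [dx, dy, dz], [rx, ry, rz]], ...]. A call has 1 to 12 rows; each row shifts and turns the commanded pose from where the row before left it, along the tool's axes as they then stand; what a row does not reach is not made up. A row lasts 1/10 s, in which the tool goes at most 50 mm and 8.59 degrees, less where a joint would pass 70% of its speed; a pose out of reach is approached as far as the arm can. A call is refused whole if a number of a shift passes 0.05 or a number of a turn 0.15, either way. A call with a gripper value outside its range is refused whole. The fingers move at their own pace and stop on an object; "force" is the grip in N (left out, the last holds). Time passes only in rows, so rows that do not move let the fingers close. It gives the time, the measured TCP pose, the force, the opening and the grip force at its end, in the units of the state.
- arm.read_state(): the state, without advancing time (a new reading comes with each control period).
- arm.get_image(name): name is "side" or "top" or "wrist"; returns the picture (420x560x3 uint8, red, green, blue); there is no depth.
- arm.get_calibration(name): a dict with "vertical_fov" (degrees; the focal length in pixels is half the picture's height over the tangent of half this angle, whatever the lens; pixels are square), "cx", "cy" (the principal point, pixels), "distortion" ([k1, k2, p1, p2, k3] as OpenCV has them; the pictures are not rectified), "R" (3x3) and "t" (3): a world point X has camera coordinates R X + t. Camera axes: x right, y down, z forward; pixel columns grow to the right and rows downward; lengths in m; the calibration is good to about 2 mm. A picture is of the moment at which its call begins: read the wrist's pose just before it. get_calibration takes no time and is no camera call; for the wrist camera it gives the pose at the moment of the call.
- arm.close_job(): hands the job in; it is judged then, once.
The state is a dict: "time": time; "joints": joint angles; "joint_velocities": joint speeds; "joint_torque": joint torques, N m; "tool_pos": TCP position; "tool_rot": TCP orientation; "contact_force": force on the tool from outside, world axes, zero at the start; "moment": the same for the moment, N m; "opening": finger opening in m; "grip_force": force on a finger pad.
Only numpy, scipy, OpenCV 4.12 (cv2) and the standard library are available. Lean on these libraries where they do the work, as an engineer would, in place of code of your own. Each camera call takes 0.05 s, during which the arm holds its last target. There are 200 camera calls.

## Working session

There is one attempt and no reset: what is moved stays moved. The work goes in short steps, Python scripts to look and compute and a tool call to move; the robot and the scene stay as the last step left them, time stands still between calls to the robot, and variables do not carry over. Pictures are saved under pics/ and viewed, at most 10 in all, crops included, and the job is handed in when it is done.

Besides the shell and the picture viewer there is one more tool, called after "Request:" in YAML: its name, and indented under it one key for each argument. send_rows: Moves the arm, as the interface text tells. Its arguments: {"type":"object","properties":{"series":{"type":"array","items":{"type":"array"}},"force":{"type":"number"}},"required":["series"]}

```bash
mkdir -p pics; cat > h.py <<'E'
import numpy as np, cv2
from station import arm
def K(c,h=420):
    f=h/2/np.tan(np.radians(c["vertical_fov"])/2)
    return np.array([[f,0,c["cx"]],[0,f,c["cy"]],[0,0,1.]])
def plane(c,px,z):
    px=np.array(px,float).reshape(-1,1,2)
    u=cv2.undistortPoints(px,K(c),np.array(c["distortion"])).reshape(-1,2)
    R=np.array(c["R"]);t=np.array(c["t"]);o=-R.T@t
    d=np.c_[u,np.ones(len(u))]@R
    return o+d*((z-o[2])/d[:,2])[:,None]
def proj(c,X):
    return cv2.projectPoints(np.array(X,float).reshape(-1,1,3),cv2.Rodrigues(np.array(c["R"]))[0],np.array(c["t"],float),K(c),np.array(c["distortion"]))[0].reshape(-1,2)
def save(n,im): cv2.imwrite("pics/"+n+".png",im[:,:,::-1])
E
python3 - <<'E'
from h import *
a=arm.get_image("top");b=arm.get_image("side")
save("top",a);save("side",b)
s=arm.read_state();print(s)
for n in("top","side"):
    c=arm.get_calibration(n);print(n,-np.array(c["R"]).T@np.array(c["t"]),c["vertical_fov"])
E
```

```text
{'time': 0.1, 'joints': array([ 1.20866026e+00,  3.78050630e-01,  7.97592541e-02,  1.27438108e+00,
       -4.02211917e-05,  1.46047091e+00]), 'joint_velocities': array([-0.00019593, -0.0006108 ,  0.00409656,  0.00104072,  0.00017955,
       -0.0004475 ]), 'joint_torque': array([ 1.77758862e-03, -4.64692855e+01,  2.70583069e+01,  1.19306491e-02,
       -4.04182049e-05,  5.71056759e-06]), 'tool_pos': array([0.14318683, 0.5566181 , 0.40381928]), 'tool_rot': array([-3.13972350e+00, -1.66588719e-04,  2.88978188e+00]), 'contact_force': array([ 0.23075714, -0.07074176, -0.69288393]), 'moment': array([-0.0057478 , -0.00253187, -0.05988178]), 'grip_force': 0.0, 'opening': 0.0855814236690452}
top [ 0.39343383 -0.02196674  1.43420013] 42.11071852378393
side [0.32147765 0.74218302 0.56677476] 52.2770030723362
```

View pics/top.png

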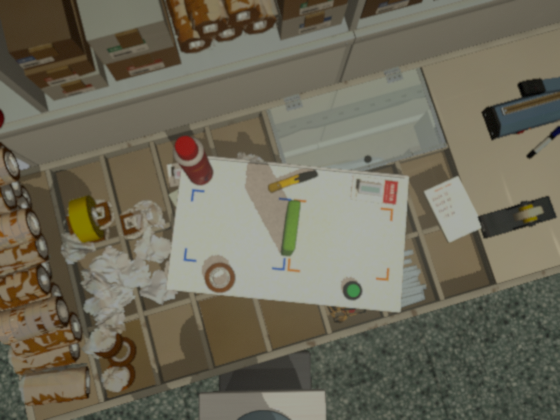

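View pics/side.png

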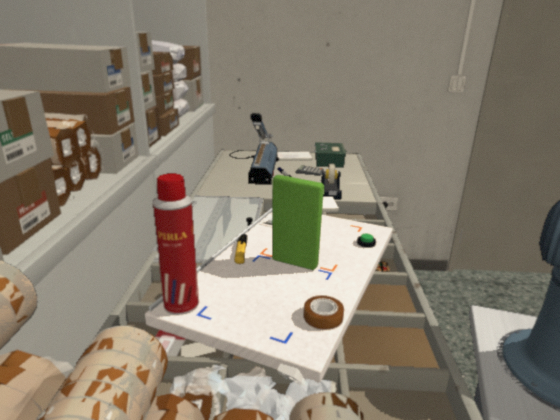

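The top view shows the board rotated slightly, with the pack standing at (290,228). Blue marks are on the left (+y) at about (197,195) and (280,265), orange on the right, the button at (353,290) and the tape roll at (220,277). The side view confirms this, with the tin at the far left.

```bash
python3 - <<'E'
from h import *
a=cv2.imread("pics/top.png");hsv=cv2.cvtColor(a,cv2.COLOR_BGR2HSV);c=arm.get_calibration("top")
roi=np.zeros(a.shape[:2],np.uint8);roi[125:320,160:420]=1
def comps(lo,hi,z,mn=6):
    m=cv2.inRange(hsv,lo,hi)*roi
    n,l,s,ce=cv2.connectedComponentsWithStats(m,connectivity=8)
    for i in range(1,n):
        if s[i,4]>=mn: 
            p=np.argwhere(l==i)[:,::-1]
            r=cv2.minAreaRect(p.astype(np.float32))
            P=plane(c,p,z)
            rr=cv2.minAreaRect((P[:,:2]*1000).astype(np.float32))
            print(s[i],ce[i].round(1),plane(c,ce[i],z)[0].round(4),"world box",np.round(cv2.boxPoints(rr)).tolist())
print("blue");comps((100,120,60),(130,255,255),.076)
print("orange");comps((8,130,120),(22,255,255),.076)
print("green@.1");comps((40,80,30),(85,255,255),.10)
print("green@.279");comps((40,80,30),(85,255,255),.279,100)
b=cv2.imread("pics/side.png");
v=np.hstack([cv2.resize(a[140:320,160:420],None,fx=3,fy=3,interpolation=cv2.INTER_CUBIC)]);cv2.imwrite("pics/topc.png",v)
E
```

```text
blue
orange
[270 175  28  16  99] [279.5 183.3] [ 0.6698 -0.0536  0.076 ] world box [[650.0, -31.0], [675.0, -104.0], [692.0, -98.0], [667.0, -25.0]]
[386 209   6   2   7] [388.9 209.1] [ 0.5983 -0.3285  0.076 ] world box [[596.0, -334.0], [598.0, -334.0], [601.0, -322.0], [599.0, -321.0]]
[391 213   1   6   6] [391.  215.5] [ 0.582  -0.3331  0.076 ] world box [[576.0, -333.0], [588.0, -333.0], [588.0, -333.0], [576.0, -333.0]]
[288 268   8   3   9] [291.1 269.6] [ 0.4513 -0.0778  0.076 ] world box [[447.0, -86.0], [450.0, -87.0], [455.0, -70.0], [452.0, -69.0]]
[382 273   6   7  13] [385.8 277.3] [ 0.4276 -0.312   0.076 ] world box [[417.0, -309.0], [432.0, -323.0], [438.0, -316.0], [424.0, -302.0]]
green@.1
[282 201  18  54 634] [290.6 227.2] [ 0.5542 -0.0782  0.1   ] world box [[485.0, -83.0], [618.0, -103.0], [622.0, -73.0], [490.0, -53.0]]
[347 284  13  13 142] [353.  290.1] [ 0.3978 -0.2256  0.1   ] world box [[383.0, -240.0], [412.0, -241.0], [413.0, -211.0], [384.0, -211.0]]
green@.279
[282 201  18  54 634] [290.6 227.2] [ 0.5326 -0.0706  0.279 ] world box [[473.0, -75.0], [588.0, -92.0], [592.0, -66.0], [477.0, -49.0]]
[347 284  13  13 142] [353.  290.1] [ 0.3972 -0.1983  0.279 ] world box [[385.0, -211.0], [410.0, -211.0], [410.0, -186.0], [385.0, -185.0]]
```

View pics/topc.png

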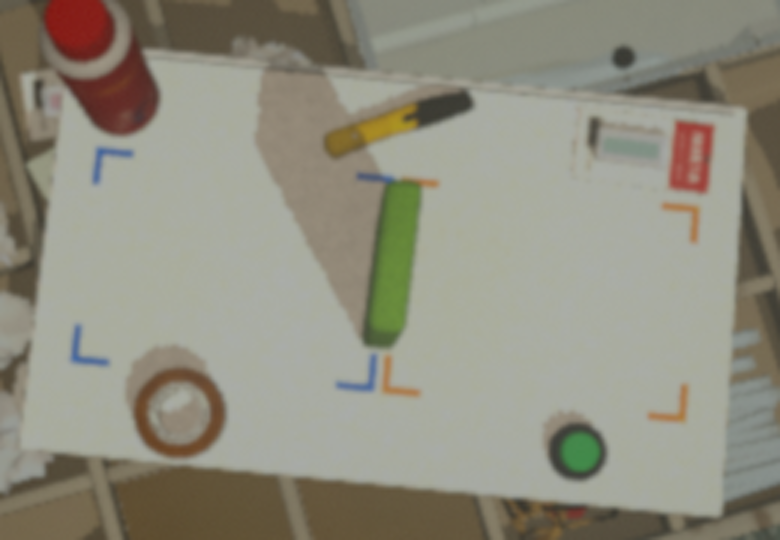

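```bash
python3 - <<'E'
from h import *
c=arm.get_calibration("top")
f=lambda p:np.array(p)/3+[160-1/3,140-1/3]
n=["FL","NL","NR","FRend"]
P=plane(c,f([(96,149),(72,361),(373,391),(398,180)]),.076)[:,:2];print("blue",P.round(4).tolist())
print("sides",[np.linalg.norm(P[i]-P[(i+1)%4]).round(4) for i in range(4)])
d=P[1]-P[2];print("length dir yaw (left axis)",np.arctan2(d[1],d[0])-np.pi/2)
d=P[0]-P[1];print("across yaw",np.arctan2(d[1],d[0]))
T=plane(c,f([(388,180),(421,183),(402,333),(368,325)]),.279)[:,:2];print("packtop",T.round(4).tolist(),T.mean(0))
s=arm.get_calibration("side")
b=cv2.imread("pics/side.png");hsv=cv2.cvtColor(b,cv2.COLOR_BGR2HSV)
m=cv2.inRange(hsv,(40,80,30),(85,255,255));m[:,:268]=0;m[:,326:]=0;m[:170]=0;m[280:]=0
h=cv2.convexHull(np.argwhere(m>0)[:,::-1].astype(np.int32));q=cv2.approxPolyDP(h,3,True).reshape(-1,2);print(q.tolist())
print(plane(s,q,.076)[:,:2].round(4).tolist());print(plane(s,q,.279)[:,:2].round(4).tolist())
print("board edge", plane(c,f([(140,48),(747,106),(722,516),(22,447)]),.076)[:,:2].round(3).tolist())
print("tin foot, roll, cutter",plane(c,f([(128,112),(180,412),(325,150),(355,110)]),.09)[:,:2].round(3).tolist())
E
```

```text
blue [[0.6581, 0.1687], [0.4802, 0.188], [0.4506, -0.0602], [0.627, -0.0852]]
sides [np.float64(0.179), np.float64(0.2499), np.float64(0.1782), np.float64(0.2558)]
length dir yaw (left axis) -0.11889454744625372
across yaw -0.10808318439062138
packtop [[0.5922, -0.0686], [0.5896, -0.0922], [0.4824, -0.0759], [0.4885, -0.052]] [ 0.53818253 -0.07216087]
[[322, 182], [316, 266], [312, 269], [274, 259], [273, 178], [283, 175]]
[[0.6, -0.6331], [0.4894, -0.0751], [0.4948, -0.0596], [0.588, -0.0738], [0.7718, -0.6139], [0.7487, -0.6578]]
[[0.4848, -0.0642], [0.4199, 0.263], [0.4231, 0.2721], [0.4777, 0.2637], [0.5855, -0.053], [0.572, -0.0787]]
board edge [[0.745, 0.132], [0.685, -0.384], [0.343, -0.344], [0.411, 0.228]]
tin foot, roll, cutter [[0.686, 0.14], [0.436, 0.098], [0.651, -0.024], [0.685, -0.05]]
```

```bash
python3 - <<'E'
import cv2
b=cv2.imread("pics/side.png");cv2.imwrite("pics/sidec.png",cv2.resize(b[165:345,180:400],None,fx=3.3,fy=3.3,interpolation=cv2.INTER_CUBIC))
E
```

```text
(no output)
```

View pics/sidec.png

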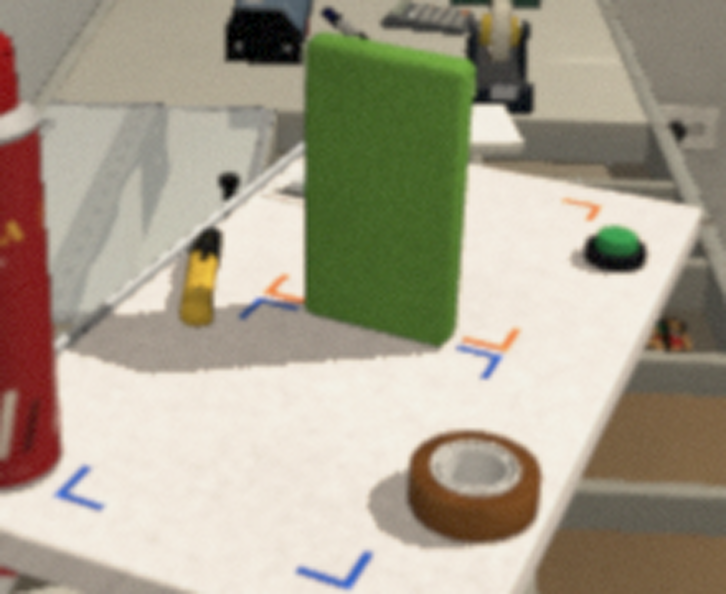

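Request:
send_rows:
  series:
    - [0.04,[0,0,-0.01],[0,0,0.147]]
    - [0.04,[0,0,-0.01],[0,0,0.147]]
    - [0.04,[0,0,-0.01],[0,0,0.147]]
    - [0.04,[0,0,-0.01],[0,0,0.147]]
    - [0.04,[0,0,-0.01],[0,0,0.147]]
    - [0.04,[0,0,-0.01],[0,0,0.147]]
    - [0.04,[0,0,-0.01],[0,0,0.147]]
    - [0.04,[0,0,-0.01],[0,0,0.147]]
    - [0.04,[0,0,-0.01],[0,0,0.147]]
    - [0.04,[0,0,-0.01],[0,0,0.147]]
    - [0.04,[0,0,0],[0,0,0]]

```text
time: 1.2
tool_pos: [0.1433, 0.557, 0.5056]
tool_rot: [3.141, -0.002, 1.42]
contact_force: [0.5, 0.3, 0.7]
opening: 0.0403
grip_force: 0.0
```

Request:
send_rows:
  series:
    - [0.04,[-0.036,0.027,0],[0,0,0]]
    - [0.04,[-0.036,0.027,0],[0,0,0]]
    - [0.04,[-0.036,0.027,0],[0,0,0]]
    - [0.04,[-0.036,0.027,0],[0,0,0]]
    - [0.04,[-0.036,0.027,0],[0,0,0]]
    - [0.04,[-0.036,0.027,0],[0,0,0]]
    - [0.04,[-0.036,0.027,0],[0,0,0]]
    - [0.04,[-0.036,0.027,0],[0,0,0]]
    - [0.04,[-0.036,0.027,0],[0,0,0]]

```text
time: 2.1
tool_pos: [0.3349, 0.1983, 0.504]
tool_rot: [-3.141, 0.0, 1.424]
contact_force: [0.4, 1.0, 0.3]
opening: 0.04
grip_force: 0.0
```

Request:
send_rows:
  series:
    - [0.04,[-0.036,0.027,0],[0,0,0]]
    - [0.04,[-0.036,0.027,0],[0,0,0]]
    - [0.04,[-0.036,0.027,0],[0,0,0]]
    - [0.04,[-0.036,0.027,0],[0,0,0]]
    - [0.04,[-0.036,0.027,0],[0,0,0]]
    - [0.04,[-0.036,0.027,0],[0,0,0]]
    - [0.04,[-0.036,0.027,0],[0,0,0]]
    - [0.04,[-0.036,0.027,0],[0,0,0]]
    - [0.04,[-0.036,0.027,0],[0,0,0]]
    - [0.04,[0,0,0],[0,0,0]]
    - [0.04,[0,0,0],[0,0,0]]

```text
time: 3.2
tool_pos: [0.5264, -0.1576, 0.5032]
tool_rot: [-3.139, -0.001, 1.42]
contact_force: [-0.5, -0.4, 0.2]
opening: 0.04
grip_force: 0.0
```

```bash
python3 - <<'E'
from h import *
s=arm.read_state();print(s['time'],s['tool_pos'],s['tool_rot'],s['joints'])
c=arm.get_calibration("wrist");w=arm.get_image("wrist");save("w1",w)
print(-np.array(c["R"]).T@np.array(c["t"]))
P=[[.4948,-.0596,.076],[.588,-.0738,.076],[.538,-.072,.279]]
print(proj(c,P).round(1))
E
```

```text
3.2 [ 0.52637554 -0.15762747  0.50316445] [-3.13902496e+00 -1.12107361e-03  1.42046421e+00] [-4.06526983e-01  3.25240078e-01  2.58756413e-01  1.50708063e+00
  4.33821918e-04  1.31459942e+00]
[ 0.53700362 -0.08817934  0.47288697]
[[238.5  88.2]
 [329.1  88.3]
 [279.9  76.9]]
```

View pics/w1.png

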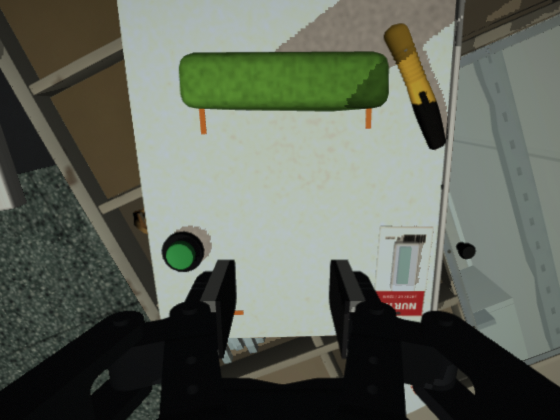

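The wrist view shows the pack top squarely aligned and centred: it spans columns 180–388 and rows 52–108, against a gripper centre of about 282. The button is at (180,253).

Request:
send_rows:
  series:
    - [0.04,[0,0,0.029],[0,0,0]]
    - [0.04,[0,0,0.029],[0,0,0]]
    - [0.04,[0,0,0.028],[0,0,0]]
    - [0.04,[0.015,0,0],[0,0,0]]
    - [0.04,[0.015,0,0],[0,0,0]]
    - [0.04,[0.01,0,0],[0,0,0]]
    - [0.04,[0.008,0,0],[0,0,0]]
    - [0.04,[0.006,0,0],[0,0,0]]
    - [0.04,[0.006,0,0],[0,0,0]]
    - [0.04,[0.006,0,0],[0,0,0]]
    - [0.04,[0.006,0,0],[0,0,0]]
    - [0.04,[0.006,0,0],[0,0,0]]

```text
time: 4.45
tool_pos: [0.5381, -0.0795, 0.4186]
tool_rot: [-3.141, -0.0, 1.419]
contact_force: [-1.2, -0.2, 0.1]
opening: 0.0401
grip_force: 0.0
```

Request:
send_rows:
  series:
    - [0.04,[0.006,0,0],[0,0,0]]
    - [0.04,[0.006,0,0],[0,0,0]]
    - [0.04,[0.006,0,0],[0,0,0]]
    - [0.04,[0.006,0,0],[0,0,0]]
    - [0.04,[0.006,0,0],[0,0,0]]
    - [0.04,[0.004,0,0],[0,0,0]]
    - [0.04,[0,0,0],[0,0,0]]
    - [0.04,[0,0,0],[0,0,0]]

```text
time: 5.25
tool_pos: [0.5431, -0.0461, 0.4187]
tool_rot: [-3.142, 0.0, 1.42]
contact_force: [0.2, 0.1, -0.1]
opening: 0.04
grip_force: 0.0
```

```bash
python3 - <<'E'
from h import *
s=arm.read_state();print(s['time'],s['tool_pos'],s['contact_force'])
a=arm.get_image("side");save("s2",a)
E
```

```text
5.25 [ 0.54310631 -0.04605828  0.41865965] [ 0.17407816  0.13172005 -0.14816557]
```

View pics/s2.png

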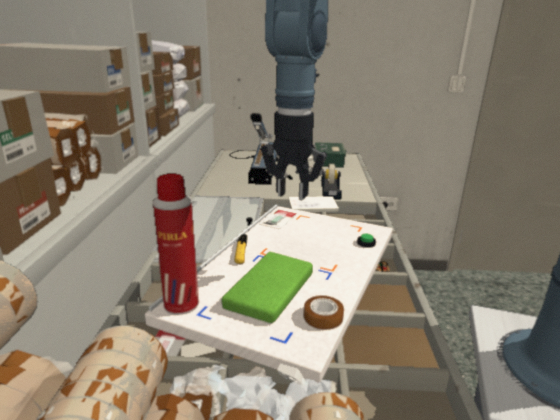

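The pack lies flat between the blue marks. I'll move above the button with the fingers closed, then measure the pack's lie and the button's position.

Request:
send_rows:
  series:
    - [0,[-0.033,-0.019,0],[0,0,0]]
    - [0,[-0.033,-0.019,0],[0,0,0]]
    - [0,[-0.033,-0.019,0],[0,0,0]]
    - [0,[-0.033,-0.02,0],[0,0,0]]
    - [0,[-0.033,-0.02,0],[0,0,0]]
    - [0,[-0.034,-0.02,0],[0,0,0]]
    - [0,[0,0,0],[0,0,0]]
    - [0,[0,0,0],[0,0,0]]

```text
time: 6.1
tool_pos: [0.397, -0.2259, 0.4188]
tool_rot: [3.141, -0.0, 1.417]
contact_force: [0.5, 0.1, 0.0]
opening: -0.0001
grip_force: 0.0
```

```bash
python3 - <<'E'
from h import *
s=arm.read_state();print(s['time'],s['tool_pos'],s['tool_rot'],s['opening'])
a=arm.get_image("top");save("t3",a);c=arm.get_calibration("top")
hsv=cv2.cvtColor(a,cv2.COLOR_RGB2HSV);m=cv2.inRange(hsv,(40,80,30),(85,255,255))
m[:,:170]=0;m[:,330:]=0;m[:150]=0;m[320:]=0
p=np.argwhere(m>0)[:,::-1]
P=plane(c,p,.108)[:,:2]
C=np.array([.5543,.0543]);y=-.115;u=np.array([np.cos(y),np.sin(y)]);v=np.array([-np.sin(y),np.cos(y)])
print("pack px",m.sum()//255,"box in zone frame (lim 85,120):");r=cv2.minAreaRect(((P-C)@np.c_[u,v]*1000).astype(np.float32));print(cv2.boxPoints(r).round(),r)
# button from two views (first images)
def ray(n,f,box):
    c=arm.get_calibration(n);h=cv2.cvtColor(cv2.imread(f),cv2.COLOR_BGR2HSV);m=cv2.inRange(h,(45,80,30),(90,255,255))
    x0,y0,x1,y1=box;q=np.zeros_like(m);q[y0:y1,x0:x1]=m[y0:y1,x0:x1]
    ce=np.argwhere(q>0)[:,::-1].mean(0);print(n,ce,[np.argwhere(q>0).min(0),np.argwhere(q>0).max(0)])
    A=plane(c,ce,0)[0];B=plane(c,ce,.2)[0];return A,(B-A)/np.linalg.norm(B-A)
A,d=ray("top","pics/top.png",(335,275,370,305));B,e=ray("side","pics/side.png",(352,225,385,255))
t=np.linalg.lstsq(np.c_[d,-e],B-A,rcond=None)[0];print(A+t[0]*d,B+t[1]*e)
v=cv2.resize(a[140:320,160:420],None,fx=3,fy=3,interpolation=cv2.INTER_CUBIC);save("t3c",v)
E
```

```text
6.1 [ 0.39702704 -0.22592063  0.41880506] [ 3.14107957e+00 -3.79173711e-04  1.41723965e+00] -9.495892427880045e-05
pack px 3536 box in zone frame (lim 85,120):
[[ -55. -105.]
 [  54. -107.]
 [  57.   90.]
 [ -51.   92.]] ((1.1212577819824219, -7.558311462402344), (196.86032104492188, 108.82625579833984), 88.88373565673828)
top [352.95774648 290.1056338 ] [array([284, 347]), array([296, 359])]
side [366.37864078 238.2815534 ] [array([234, 360]), array([242, 373])]
[ 0.39780087 -0.22744428  0.08789885] [ 0.39794808 -0.22743198  0.08789745]
```

View pics/t3c.png

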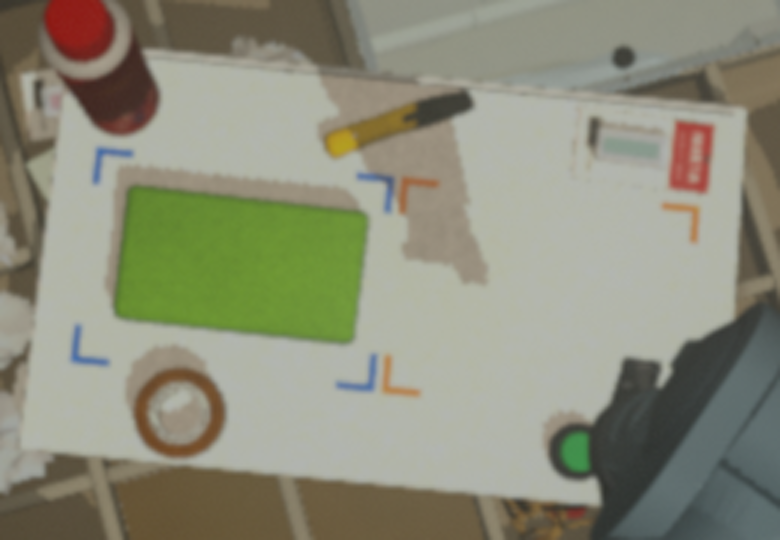

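The pack lies flat inside the blue marks with about 13 mm or more on every side, and nothing else has moved. Now the button, centred at (0.398, -0.227), z ≈ 0.09.

Request:
send_rows:
  series:
    - [0,[-0.0015,0.001,0.04],[0,0,0]]
    - [0,[0,0,0.04],[0,0,0]]
    - [0,[0,0,0.03],[0,0,0]]
    - [0,[0,0,0.02],[0,0,0]]
    - [0,[0,0,0.01],[0,0,0]]
    - [0,[0,0,0.003],[0,0,0]]
    - [0,[0,0,0],[0,0,0]]
    - [0,[0,0,0],[0,0,0]]

```text
time: 6.95
tool_pos: [0.399, -0.2271, 0.2768]
tool_rot: [3.14, 0.001, 1.42]
contact_force: [-0.1, -0.7, 0.1]
opening: -0.0005
grip_force: 0.0
```

Request:
send_rows:
  series:
    - [0,[0,0,0.003],[0,0,0]]
    - [0,[0,0,0.002],[0,0,0]]
    - [0,[0,0,0],[0,0,0]]
    - [0,[0,0,0],[0,0,0]]

```text
time: 7.35
tool_pos: [0.3985, -0.2272, 0.271]
tool_rot: [3.14, 0.0, 1.42]
contact_force: [0.8, 0.1, 0.7]
opening: -0.0001
grip_force: 0.6
```

Tips are at about z = 0.098; I'll step down while watching the force.

Request:
send_rows:
  series:
    - [0,[0,0,0.002],[0,0,0]]
    - [0,[0,0,0.001],[0,0,0]]
    - [0,[0,0,0],[0,0,0]]
    - [0,[0,0,0],[0,0,0]]

```text
time: 7.75
tool_pos: [0.3985, -0.2271, 0.2679]
tool_rot: [3.141, 0.0, 1.42]
contact_force: [1.1, -0.6, 3.4]
opening: -0.0005
grip_force: 1.3
```

Request:
send_rows:
  series:
    - [0,[0,0,0.002],[0,0,0]]
    - [0,[0,0,0.001],[0,0,0]]
    - [0,[0,0,0],[0,0,0]]
    - [0,[0,0,0],[0,0,0]]

```text
time: 8.15
tool_pos: [0.3985, -0.2271, 0.2653]
tool_rot: [3.14, 0.001, 1.42]
contact_force: [-0.0, -0.6, 8.8]
opening: 0.0002
grip_force: 4.1
```

Request:
send_rows:
  series:
    - [0,[0,0,0.001],[0,0,0]]
    - [0,[0,0,0],[0,0,0]]
    - [0,[0,0,0],[0,0,0]]

```text
time: 8.45
tool_pos: [0.3985, -0.2271, 0.2652]
tool_rot: [3.14, 0.001, 1.42]
contact_force: [-1.5, 0.6, 15.6]
opening: 0.0002
grip_force: 7.9
```

Request:
send_rows:
  series:
    - [0,[0,0,-0.005],[0,0,0]]
    - [0,[0,0,-0.01],[0,0,0]]
    - [0,[0,0,-0.03],[0,0,0]]
    - [0,[0,0,-0.04],[0,0,0]]
    - [0,[0,0,-0.04],[0,0,0]]
    - [0,[0,0,0],[0,0,0]]
    - [0,[0,0,0],[0,0,0]]
    - [0,[0,0,0],[0,0,0]]

```text
time: 9.25
tool_pos: [0.3976, -0.2264, 0.3872]
tool_rot: [-3.139, -0.002, 1.42]
contact_force: [0.5, 0.3, -0.6]
opening: 0.0006
grip_force: 0.0
```

```bash
python3 - <<'E'
from h import *
s=arm.read_state();print(s['time'],s['tool_pos'],s['contact_force'])
save("s4",arm.get_image("side"))
E
```

```text
9.25 [ 0.39760799 -0.22638998  0.38721526] [ 0.53054437  0.32077735 -0.64424643]
```

View pics/s4.png

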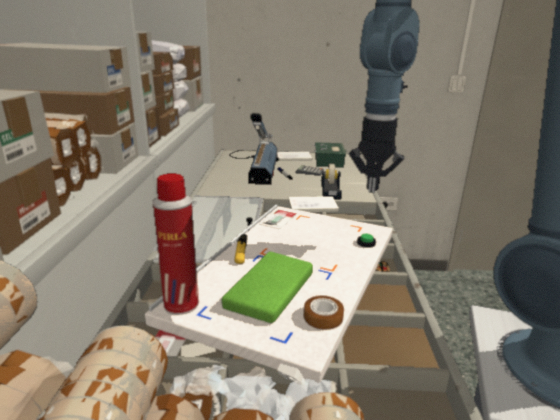

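The button hit its hard stop (force rose from 8.8 to 15.6 N with no further travel) and is released. The pack lies flat at (268,285) inside the blue marks, everything else is undisturbed, and the arm is clear.

```bash
python3 -c "
from station import arm
print(arm.close_job())"
```

```text
the job is handed in; nothing more can be done
None
```

The green pack was pushed over and lies flat inside the blue marks, the confirm button was then pressed to its stop and released, nothing else was moved, and the job was handed in at about 9 s of robot time.

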